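# Clamp the well plate on the shaker

### The arm

A 7-joint arm with a two-finger parallel gripper is mounted at the origin on the work surface. World frame = base frame: x ahead of the robot, y to its left, z up, the work surface at z = 0. Lengths are in m, angles in rad, forces in N, time in s.
With the tool pointing down it reaches from about 0.4 to 0.85 m from the base axis. Payload 4.5 kg.
Tool frame: the origin (TCP) lies on the centre line of the jaws, within the pads' length; the fingertips stand 8 mm ahead of it and the grasp point (between the pads) lies 11 mm behind it; z points along the fingers, x is the direction in which the jaws open and shut, and the axes are right-handed (so a half turn about z gives the same grasp; the last joint's range is limited). The gripper opens to 88 mm and grips with 3 to 60 N. Pads are 18 mm wide; open, the fingers measure 123 mm over their backs; the gripper's body (75 mm by 187 mm) begins 45 mm behind the grasp point.
Start: joints at [1.276, 0.689, -0.195, 1.565, 0.157, 0.902, -0.215], TCP at [0.202, -0.592, 0.22] pointing down, gripper open.
Joint ranges: [-3.01, 3.01], [-0.46, 2.08], [-1.47, 1.51], [0.13, 2.56], [-1, 4.14], [0.04, 2.09], [-2.66, 2.66]. Speed limits (rad/s): [2.57, 2.57, 3.14, 3.14, 3.14, 3.14, 3.14].

### API

Orientations are given as a unit quaternion [x, y, z, w].
In Python, from plant import get_state, snapshot, finish_job, boxes_of, pinpoint gives the robot as it stands.
- The arm moves only by the shell command python3 -m creep 'ROWS' [FORCE]. ROWS is JSON, a list of rows, each an object with "hand": the finger opening in m, from 0 to 0.0881; "slide": the shift along the tool's x, y, z in m, a list of three; "turn": the turn about the tool's z in degrees. A call has 1 to 5 rows; each row shifts and turns the commanded pose from where the row before left it, along the tool's axes as they then stand; what a row does not reach is not made up. A row lasts 1/8 s, in which the tool goes at most 62.5 mm and 10.7 degrees, less where a joint would pass 70% of its speed; a pose out of reach is approached as far as the arm can. A call is refused whole if a number of a shift passes 0.0625 or a number of a turn 10.7, either way. A call with a gripper value outside its range is refused whole. The fingers move at their own pace and stop on an object; FORCE is the grip in N (left out, the last holds). Time passes only in rows, so rows that do not move let the fingers close. It gives the time, the measured TCP pose, the force and the opening at its end, in the units of the state.
- get_state(): the state, without advancing time (a new reading comes with each control period).
- snapshot(name): name is "side" or "top"; returns a dict with "frame" (420x560x3 uint8, red, green, blue), "depth" (420x560 float32, m along the optical axis (not along the pixel's ray), 0 where there is no reading), "mtx" (3x3 intrinsics, pixels), "camera_from_world" (4x4, takes a point from world to camera coordinates). Camera axes: x right, y down, z forward; pixel columns grow to the right and rows downward; lengths in m; the calibration is good to about 2 mm. A picture is of the moment at which its call begins.
- finish_job(): hands the job in, once; it reports no verdict.
Trained networks look in a picture, given as the dict that the camera call returned (one of the last four; its "shot" number tells which), for a name from the list of things; names that differ only in an ending like _2 or _b are one class to them, and where a whole thing is asked for, a point or a joint stands for the part that bears it (a point fixed in the world has none). Each returns a list of dicts, best first, with "conf" (0 to 1); they miss things now and then, are a little off and sometimes report something else, mostly with a low value. They report only what shows in the picture. A call takes as long as a camera call. They do not tell look-alikes from the thing itself.
- boxes_of(target, picture): "uv" ([column, row] in pixels, amid what is visible of it).
- pinpoint(target, picture): "uv" ([column, row] in pixels: a listed point, or the origin of a listed thing).
The state is a dict: "clock": time; "q": joint angles; "qd": joint speeds; "joint_torque": joint torques, N m; "tool_pos": TCP position; "eef_rot": TCP orientation; "contact_force": force on the tool from outside, world axes, zero at the start; "moment": the same for the moment, N m; "opening": opening from 0.0 (shut) to 1.0 (fully open).
Only numpy, scipy, OpenCV 4.12 (cv2) and the standard library are available. Lean on these libraries where they do the work, as an engineer would, in place of code of your own. Each camera call takes 0.05 s, during which the arm holds its last target.

### The job

Clamp the lidded well plate that lies on the front of the shaker: slide it along the deck into the recess, hold the red sprung jaw back with it until its near edge drops behind the lip, then let go so that the jaw keeps it flat on the floor of the recess and tight against the lip. Don't ram the jaw or tip the plate up, and leave the two dishes and everything else on the bench where they are.

Things in the scene. Friction and masses are not known exactly. Their poses are not given: they have to be found in the camera images.
- plate_centre (a point): Centre (half-way up) of the lidded 24-well plate, a flat pale box 85.5 (its x) x 127.8 (its y) x 20 mm, about 160 g, with coloured samples in 4 x 6 wells seen on the lid; plate and lid are one rigid piece. It lies loose and askew on the flat front deck of the shaker. Its x axis points roughly towards the jaw (within 0.3 rad), z up.
- well_plate: The same plate; origin at the centre of its underside.
- shaker: Orbital shaker, fixed: white housing with a 300 x 300 mm aluminium platform. Its front deck is flat, at height 100 mm, from 165 mm before the origin to 12 mm past it along the shaker's x axis; x points from the deck to the nest and jaw, y to the left, z up. Origin under the platform, on the table.
- nest (a point): Where the middle of the plate's underside belongs: centre of the seat on the floor of the recess (the nest), at height 95 mm, axes as the shaker. The recess is 5 mm deeper than the deck and 131.2 mm wide between side walls, which continue upwards as grey side guides 10 mm above the deck. Before the guides two grey lead-ins flare outwards: 40 mm long along x, each 8 mm wider at the mouth (mouth 147 mm wide). With the plate seated its centre is 10 mm above this point.
- nest_lip (a point): Middle of the upper edge of the lip: the 5 mm step, marked by a blue line, where the deck ends and the recess begins; height 100 mm, 42.75 mm before nest along x. A seated plate stands against this step.
- jaw_face (a point): Middle of the front face of the red sprung clamp jaw at the far end of the nest, a bar 100 mm wide whose top is 13 mm above the deck. At rest its face is 82 mm past the lip, so the 85.5 mm plate fits in only while the jaw is held back.
- clamp_jaw (a joint): Travel of the jaw away from the lip, m: 0 at rest, hard stop at 0.007; 0.0035 with the plate seated. The spring pushes back towards the lip with about 5 N at rest, 8 N at 0.0035 and 10 N at the stop; it returns by itself.
- dish_left: Covered dish, 60 mm across and 15 mm tall, between four 11 mm pins on the platform to the left of the nest; origin under its centre. Leave it.
- dish_right: The same, to the right of the nest. Leave it.
- jar: Amber specimen jar, 64 x 85 mm, standing on the table on the right; origin under its centre.
- wash_bottle: White bottle, 60 x 150 mm, on the table on the right; origin under its centre.
- beaker: Beaker, 68 x 85 mm, on the table on the right; origin under its centre.
- forceps: Steel forceps, 130 mm, lying on the table on the right; origin at the middle.
- pencil: Orange pencil, 190 mm, lying on the left; origin near the middle.
- brain_model: Plastic half-brain model, about 150 x 92 x 50 mm, in the white dissecting tray on the left; origin under its centre.
There are look-alikes about, which are no part of the job. What is meant by the well_plate is not blue, and is the larger of those in its own colour.

How it is judged:
At the end, for the whole second after the job is handed in: The plate lies flat in the nest (within about 1 degree, its centre 8 to 11.5 mm above the nest floor), centred within 2 mm along x and 4 mm along y and square within 0.05 rad, the jaw pressing on it (joint between 0.0022 and 0.005), at rest and not touched (x of plate_centre in the frame of nest between -0.002 and 0.002 m and y of plate_centre in the frame of nest between -0.004 and 0.004 m and z of plate_centre in the frame of nest between 0.008 and 0.0115 m and angle between the x axis of plate_centre and the x axis of nest, either way round below 0.05 rad and angle between plate_centre's own z axis and vertical below 0.02 rad and value of joint clamp_jaw between 0.0022 and 0.005 m and linear speed of well_plate below 0.01 m/s and contact force between the fingers and well_plate below 0.1 N).
It fails at once if the jaw is rammed: the plate presses on it with more than 50 N (contact force between well_plate and clamp_jaw above 50 N).
It fails at once if the plate is tipped up by more than about 17 degrees (angle between plate_centre's own z axis and vertical above 0.3 rad).
It fails at once if a dish on the platform is moved by more than 10 mm (distance of any of dish_left, dish_right from where it was at the start of the episode above 0.01 m).
It fails at once if something else on the bench is moved by more than 20 mm (distance of any of jar, wash_bottle, beaker, pencil, forceps, brain_model from where it was at the start of the episode above 0.02 m).
It also fails if it takes over 67 s, if anything falls off the work surface, if the arm or the gripper's body presses on something with over 40 N, if the wrist force passes 120 N, or if a joint passes its speed limit or range.

## Working session

There is one attempt and no reset: what is moved stays moved. The work goes in short steps, Python scripts to look and compute and a shell command to move; the robot and the scene stay as the last step left them, time stands still between calls to the robot, and variables do not carry over. Pictures are saved under pics/ and viewed, and the job is handed in when it is done.

```bash
mkdir -p pics; ls; python3 - <<'E'
from plant import *
import cv2
s=get_state()
for k,v in s.items(): print(k,v)
for n in ("side","top"):
    p=snapshot(n)
    cv2.imwrite(f"pics/{n}0.png",cv2.cvtColor(p["frame"],cv2.COLOR_RGB2BGR))
    print(n,p["mtx"].tolist() if hasattr(p["mtx"],'tolist') else p["mtx"],p["camera_from_world"])
    for t in ("plate_centre","nest","nest_lip","jaw_face","shaker","dish_left","dish_right"):
        print(t,[(d['uv'],d['conf']) for d in pinpoint(t,p)][:4])
E
```

```text
pics
clock 0.0
q [ 1.27577959  0.68999817 -0.19454608  1.56635785  0.15731045  0.90249278
 -0.21510191]
qd [ 0.00075275 -0.00030594 -0.00026261 -0.00096653  0.00038478 -0.00061446
 -0.00044716]
joint_torque [-5.83352767e-05 -5.27571809e+01 -1.26694478e+00 -1.53430688e+01
 -5.25921502e-02  6.50588656e-03  1.65453298e-04]
tool_pos [ 0.20157377 -0.59088813  0.21949835]
eef_rot [ 8.13336186e-01 -5.81793247e-01 -7.90469639e-04 -4.90860641e-04]
contact_force [-0.1267612  -0.11905539 -0.59257867]
moment [ 0.01539891 -0.04116052  0.02000707]
opening 1.0018279252902487
side [[446.5226215078971, 0.0, 271.9901267238469], [0.0, 446.5226215078971, 209.5949813114238], [0.0, 0.0, 1.0]] [[-0.96126081 -0.27505138 -0.01801108  0.42078297]
 [-0.16264716  0.61875347 -0.76856363  0.14937596]
 [ 0.2225389  -0.73586064 -0.63951978  1.25155501]
 [ 0.          0.          0.          1.        ]]
plate_centre [([250.4, 200.3], 0.92), ([329.4, 201.6], 0.78), ([341.7, 339.5], 0.57)]
nest [([210.9, 196.6], 0.79), ([197.8, 193.2], 0.46)]
nest_lip [([221.6, 197.0], 0.88)]
jaw_face [([253.1, 340.0], 0.73), ([197.8, 192.7], 0.48)]
shaker [([223.5, 219.5], 0.79)]
dish_left [([185.9, 218.0], 0.73)]
dish_right [([226.7, 171.3], 0.76)]
top [[383.1523859681978, 0.0, 276.398801945783], [0.0, 383.1523859681978, 211.32934299601442], [0.0, 0.0, 1.0]] [[-0.00420697 -0.99998975  0.00167263 -0.0251083 ]
 [-0.99652829  0.00405332 -0.08315609  0.45060157]
 [ 0.08314846 -0.00201666 -0.99653513  1.22036649]
 [ 0.          0.          0.          1.        ]]
plate_centre [([172.3, 299.5], 0.97), ([329.5, 256.0], 0.93), ([267.4, 193.9], 0.57)]
nest [([277.6, 145.2], 0.96), ([369.6, 135.6], 0.55)]
nest_lip [([278.0, 160.6], 0.79)]
jaw_face [([282.5, 134.5], 0.44)]
shaker [([279.9, 170.3], 0.81)]
dish_left [([242.2, 141.1], 0.85), ([315.7, 149.8], 0.19)]
dish_right [([315.4, 150.1], 0.51), ([267.4, 192.3], 0.48)]
```

View pics/side0.png

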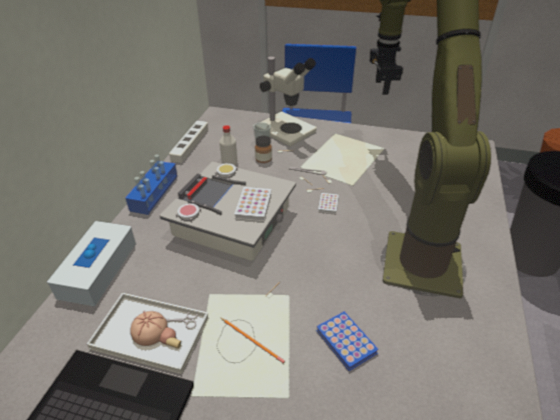

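View pics/top0.png

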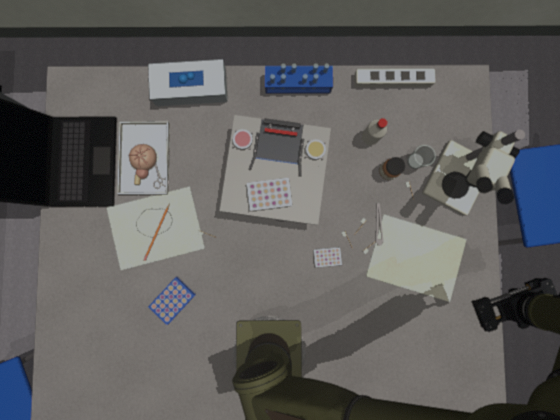

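```bash
cat > h.py <<'E'
import numpy as np, cv2
from plant import *
def ray(p,uv,z):
    K=np.array(p["mtx"]);T=np.array(p["camera_from_world"]);R=T[:3,:3];c=-R.T@T[:3,3]
    d=R.T@np.linalg.solve(K,[uv[0],uv[1],1]); return c+d*(z-c[2])/d[2]
def proj(p,X):
    K=np.array(p["mtx"]);T=np.array(p["camera_from_world"]); q=K@(T[:3,:3]@np.array(X)+T[:3,3]); return q[:2]/q[2]
def ortho(p,z,x0,x1,y0,y1,s=0.0005):
    # image: up = +x world, left=+y world
    h=int((x1-x0)/s);w=int((y1-y0)/s)
    src=np.float32([proj(p,(x,y,z)) for x,y in ((x1,y1),(x1,y0),(x0,y0),(x0,y1))])
    H=cv2.getPerspectiveTransform(src,np.float32([[0,0],[w,0],[w,h],[0,h]]))
    return cv2.warpPerspective(cv2.cvtColor(p["frame"],cv2.COLOR_RGB2BGR),H,(w,h),flags=cv2.INTER_CUBIC)
E
python3 - <<'E'
from h import *
p=snapshot("top")
for n,uv in dict(plate=(269,194),nest=(277.6,145.2),lip=(278,160.6),dl=(242,141),dr=(315.5,150)).items(): print(n,ray(p,uv,0.1))
for n,z in(("a",.1),("b",.12)):
    cv2.imwrite(f"pics/o{n}.png",ortho(p,z,.42,.76,-.21,.19))
dep=p["depth"]; print(dep[194,269],dep[150,278],dep[170,240])
np.savez("top0.npz",frame=p["frame"],depth=dep,mtx=p["mtx"],camera_from_world=p["camera_from_world"])
E
```

```text
plate [ 0.49654696 -0.00459125  0.1       ]
nest [ 0.64713031 -0.03134618  0.1       ]
lip [ 0.59922284 -0.03235424  0.1       ]
dl [0.66066129 0.07781388 0.1       ]
dr [ 0.6317242  -0.14736117  0.1       ]
1.1432823 1.1811811 1.1679742
```

View pics/oa.png

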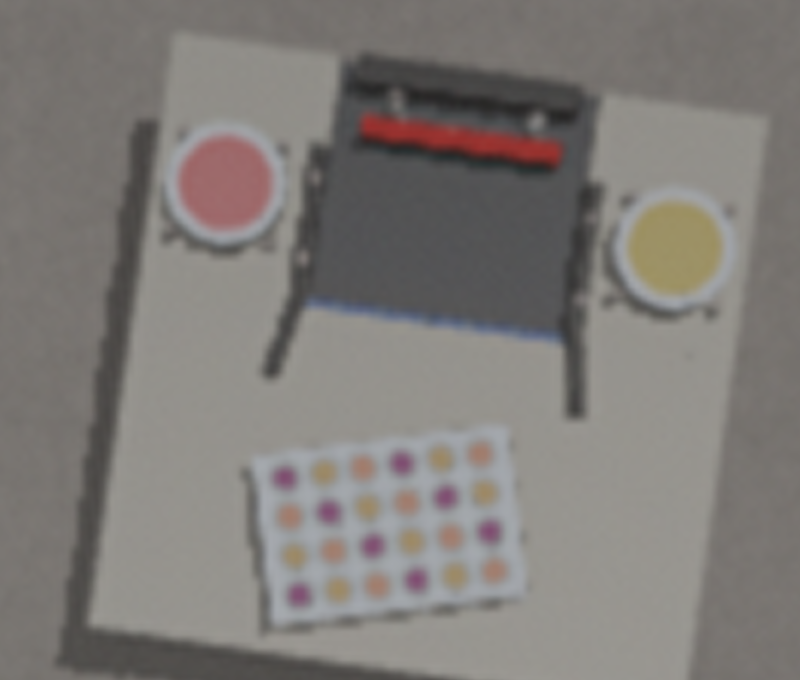

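View pics/ob.png

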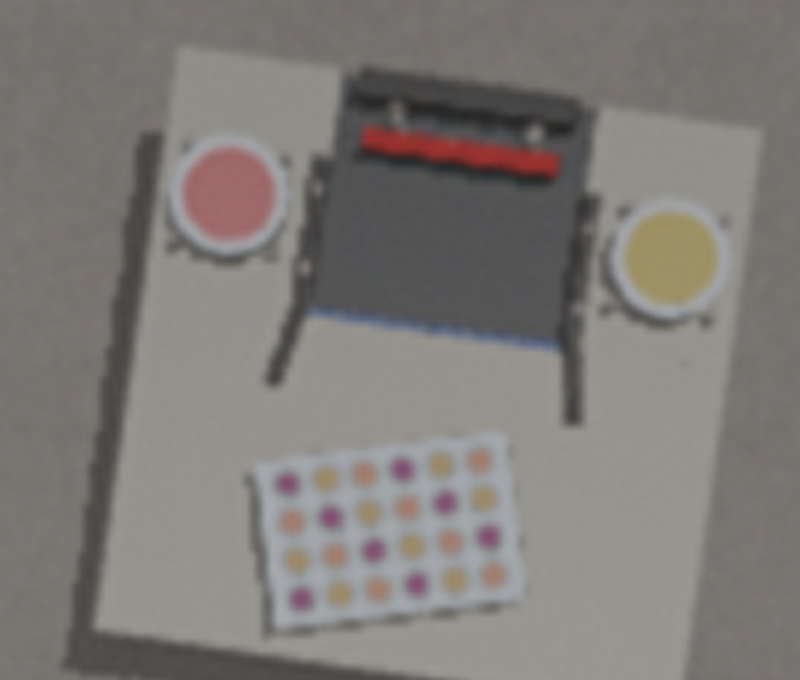

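```bash
cat >> h.py <<'E'
X0,X1,Y0,Y1=.42,.76,-.21,.19
def w2(px): return np.array([X1-px[1]*.0005, Y1-px[0]*.0005])
def plate(p,z=.12,out=None):
    o=ortho(p,z,X0,X1,Y0,Y1); hsv=cv2.cvtColor(o,cv2.COLOR_BGR2HSV)
    return o,hsv
E
python3 - <<'E'
from h import *
d=np.load("top0.npz"); p={k:d[k] for k in d.files}
o=ortho(p,.1,X0,X1,Y0,Y1).astype(int)
b,g,r=o[...,0],o[...,1],o[...,2]
m=((b-r)>45)&(np.arange(o.shape[0])[:,None]<360)&(np.arange(o.shape[0])[:,None]>280)
ys,xs=np.nonzero(m); print("blue",len(xs),xs.min(),xs.max())
vx,vy,x,y=cv2.fitLine(np.float32(np.c_[xs,ys]),cv2.DIST_HUBER,0,.01,.01).ravel()
yaw=np.arctan2(-vy,vx) # image slope down-right => negative yaw
mid=(xs.min()+xs.max())/2; lip=w2((mid,y+(mid-x)*vy/vx)); print("yaw",np.degrees(yaw),"lip",lip)
m=(r-b>90)&(g<80); ys,xs=np.nonzero(m&(np.arange(800)[None]>340)&(np.arange(680)[:,None]<180))
rr=cv2.minAreaRect(np.float32(np.c_[xs,ys])); print("jaw",rr,w2(rr[0]))
for n in((20,550),(400,550),(560,280),(560,390),(560,510)): print(n,o[n[::-1]] if 0 else o[min(n[1],679),n[0]])
o=ortho(p,.12,X0,X1,Y0,Y1).astype(int)
for n in((265,480),(340,560),(306,540),(505,440),(550,500),(200,400)): print(n,o[n[1],n[0]])
E
```

```text
Traceback (most recent call last):
ValueError: zero-size array to reduction operation minimum which has no identity
```

```bash
python3 - <<'E'
from h import *
d=np.load("top0.npz"); p={k:d[k] for k in d.files}
o=ortho(p,.1,X0,X1,Y0,Y1).astype(int)
b,g,r=o[...,0],o[...,1],o[...,2]
R=np.arange(680)[:,None]; C=np.arange(800)[None]
m=((b-r)>25)&(R<360)&(R>280)&(C>290)&(C<580)
ys,xs=np.nonzero(m); print("blue",len(xs),xs.min(),xs.max())
vx,vy,x,y=cv2.fitLine(np.float32(np.c_[xs,ys]),cv2.DIST_HUBER,0,.01,.01).ravel()
yaw=np.arctan2(-vy,vx)
mid=(xs.min()+xs.max())/2; lip=w2((mid,y+(mid-x)*vy/vx)); print("yaw",np.degrees(yaw),"lip",lip)
m=(r-b>60)&(g<90)&(C>340)&(R<180); ys,xs=np.nonzero(m)
rr=cv2.minAreaRect(np.float32(np.c_[xs,ys])); print("jaw",rr,w2(rr[0]))
o=ortho(p,.12,X0,X1,Y0,Y1).astype(int)
for n in((265,480),(340,560),(306,540),(505,440),(550,500),(200,400)): print(n,o[n[1],n[0]])
m=(((o[...,0]-o[...,2])>5)|((o.max(2)-o.min(2))>35))&(R>400)&(C>200)&(C<600)
m=cv2.morphologyEx(m.astype(np.uint8),cv2.MORPH_CLOSE,np.ones((15,15)))
cs,_=cv2.findContours(m,cv2.RETR_EXTERNAL,cv2.CHAIN_APPROX_NONE); c=max(cs,key=cv2.contourArea)
rr=cv2.minAreaRect(c); print("plate",rr,w2(rr[0]))
for q in cv2.boxPoints(rr): print(q,w2(q))
E
```

```text
blue 1346 310 557
yaw -8.189565 lip [ 0.60011942 -0.02675   ]
jaw ((460.4537353515625, 139.8213348388672), (199.40716552734375, 21.656620025634766), 8.19426441192627) [ 0.69008933 -0.04022687]
(265, 480) [169 164 161]
(340, 560) [118 130 158]
(306, 540) [168 164 160]
(505, 440) [161 159 158]
(550, 500) [143 149 151]
(200, 400) [139 146 147]
plate ((388.9323425292969, 530.0187377929688), (166.38853454589844, 250.92825317382812), 83.25442504882812) [ 0.49499063 -0.00446617]
[254.56467 462.1375 ] [0.52893126 0.06271766]
[503.7559  432.66327] [ 0.5436683  -0.06187797]
[523.30005 597.89996] [ 0.46105    -0.07165003]
[274.1088 627.3742] [0.44631287 0.0529456 ]
```

```bash
python3 -m creep '[{"hand":0.06,"slide":[0,0,0],"turn":9},{"hand":0.06,"slide":[0,0,0],"turn":9},{"hand":0.06,"slide":[0,0,0],"turn":9},{"hand":0.06,"slide":[0,-0.05,0],"turn":0},{"hand":0.06,"slide":[0,-0.05,0],"turn":0}]' 20
```

```text
clock: 1.48
tool_pos: [0.3015, -0.6062, 0.2206]
eef_rot: [-0.654, 0.756, -0.0, -0.0]
contact_force: [-0.2, -0.3, 0.3]
opening: 0.68
```

```bash
A='x'; python3 -m creep '[{"hand":0.06,"slide":[-0.05,-0.01,0],"turn":0},{"hand":0.06,"slide":[-0.05,-0.01,0],"turn":0},{"hand":0.06,"slide":[-0.05,0,0],"turn":0},{"hand":0.06,"slide":[-0.05,0,0],"turn":0},{"hand":0.06,"slide":[-0.05,0,0],"turn":0}]'; python3 -m creep '[{"hand":0.06,"slide":[-0.05,0,0],"turn":0},{"hand":0.06,"slide":[-0.05,0,0],"turn":0},{"hand":0.06,"slide":[-0.05,0,0],"turn":0},{"hand":0.06,"slide":[-0.05,0,0],"turn":0},{"hand":0.06,"slide":[-0.05,0,0],"turn":0}]'
```

```text
clock: 2.1
tool_pos: [0.3565, -0.3595, 0.2205]
eef_rot: [-0.655, 0.756, -0.0, 0.0]
contact_force: [0.3, 0.9, 0.1]
opening: 0.675
clock: 2.72
tool_pos: [0.3921, -0.1121, 0.2206]
eef_rot: [-0.655, 0.756, -0.0, 0.0]
contact_force: [0.6, -1.0, 0.3]
opening: 0.678
```

```bash
python3 -m creep '[{"hand":0.06,"slide":[-0.05,-0.002,0],"turn":0},{"hand":0.06,"slide":[-0.045,-0.002,0],"turn":0},{"hand":0.06,"slide":[-0.015,0,0.03],"turn":0},{"hand":0.06,"slide":[0,0,0.035],"turn":0},{"hand":0.06,"slide":[0,0,0.025],"turn":0}]'; python3 -m creep '[{"hand":0.06,"slide":[0,0,0.01],"turn":0},{"hand":0.06,"slide":[0,0,0.005],"turn":0},{"hand":0.06,"slide":[0,0,0],"turn":0},{"hand":0.06,"slide":[0,0,0],"turn":0}]'; python3 - <<'E'
from h import *
for n in("top","side"):
    p=snapshot(n);cv2.imwrite(f"pics/{n}1.png",cv2.cvtColor(p["frame"],cv2.COLOR_RGB2BGR))
    if n=="top":cv2.imwrite("pics/o1.png",ortho(p,.12,.36,.76,-.21,.19))
    else: cv2.imwrite("pics/s1.png",cv2.resize(cv2.cvtColor(p["frame"][120:270,130:330],cv2.COLOR_RGB2BGR),None,fx=4,fy=4,interpolation=cv2.INTER_CUBIC))
E
```

```text
clock: 3.35
tool_pos: [0.4114, -0.0047, 0.1294]
eef_rot: [-0.655, 0.755, -0.0, 0.0]
contact_force: [0.3, 0.9, 0.4]
opening: 0.683
clock: 3.85
tool_pos: [0.4117, -0.0054, 0.1159]
eef_rot: [-0.655, 0.756, -0.0, 0.001]
contact_force: [0.6, -0.4, 0.1]
opening: 0.688
```

View pics/s1.png

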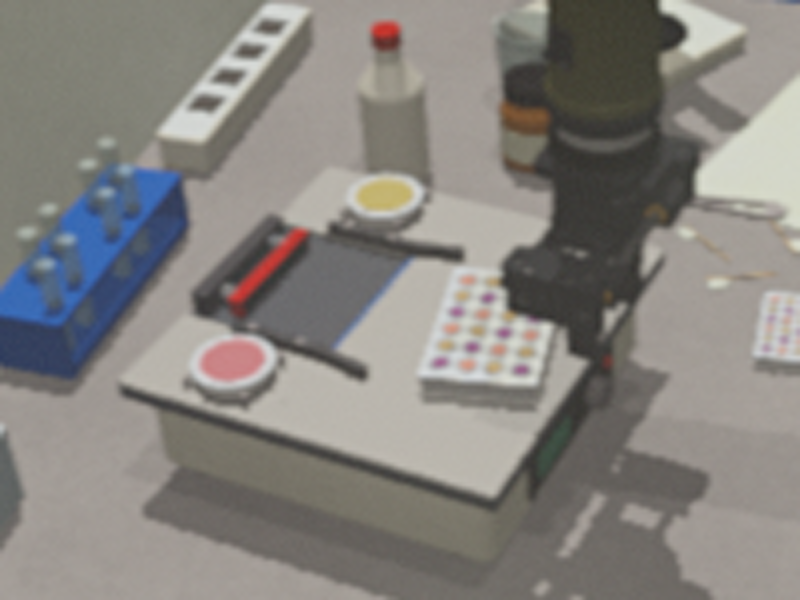

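View pics/top1.png

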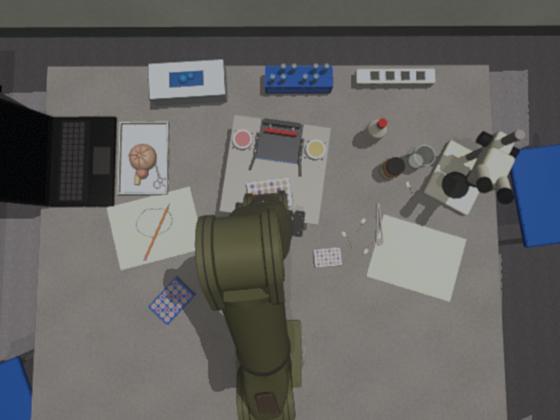

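```bash
python3 -m creep '[{"hand":0.06,"slide":[-0.012,-0.005,0.001],"turn":0},{"hand":0.06,"slide":[0,-0.008,0],"turn":0},{"hand":0.06,"slide":[0,-0.006,0],"turn":0},{"hand":0.06,"slide":[0,-0.005,0],"turn":0},{"hand":0.06,"slide":[0,-0.005,0],"turn":0}]'; python3 -m creep '[{"hand":0.06,"slide":[0,-0.005,0],"turn":0},{"hand":0.06,"slide":[0,-0.005,0],"turn":0},{"hand":0.06,"slide":[0,0,0],"turn":0}]'; cat >> h.py <<'E'
def side(n):
    p=snapshot("side");cv2.imwrite(f"pics/{n}.png",cv2.resize(cv2.cvtColor(p["frame"][150:270,150:310],cv2.COLOR_RGB2BGR),None,fx=5,fy=5,interpolation=cv2.INTER_CUBIC)); return p
E
python3 -c "
from h import *
side('s2')"
```

```text
clock: 4.58
tool_pos: [0.4419, 0.0022, 0.1143]
eef_rot: [-0.655, 0.756, -0.0, -0.0]
contact_force: [-0.4, 0.5, -0.0]
opening: 0.68
clock: 4.95
tool_pos: [0.4519, 0.001, 0.1143]
eef_rot: [-0.655, 0.756, -0.0, 0.0]
contact_force: [0.2, -0.4, 0.1]
opening: 0.679
```

View pics/s2.png

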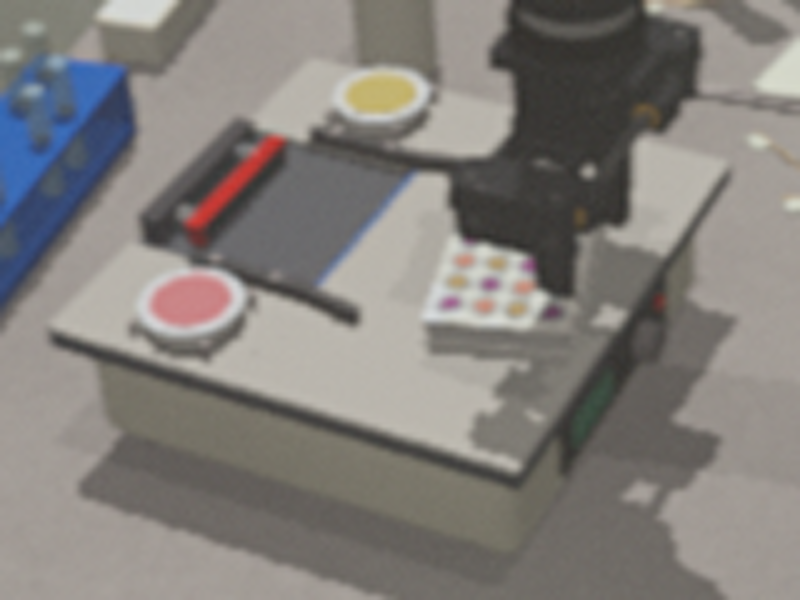

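```bash
python3 - <<'E'
from h import *
p=side('s3'); f=cv2.imread('pics/s3.png'); t=np.array(get_state()["tool_pos"])
def mk(X,c):
    u=(proj(p,X)-150)*5; cv2.circle(f,tuple(int(v) for v in u),4,c,-1)
ex=np.array([.9898,-.1424,0]);ey=np.array([.1424,.9898,0]);z=np.array([0,0,1])
for s in(-1,1):
  for b in(-.009,.009):
    for a in (.03,.047): mk(t+ey*s*a+ex*b-z*.008,(0,255,0))
for c in((.5289,.0627),(.5437,-.0619),(.461,-.0717),(.4463,.0529)): mk((*c,.12),(0,0,255)); mk((*c,.10),(255,0,255))
mk((.6001,-.0268,.1),(255,255,0)); mk(t,(0,255,255))
cv2.imwrite('pics/s3.png',f)
E
```

```text
(no output)
```

View pics/s3.png

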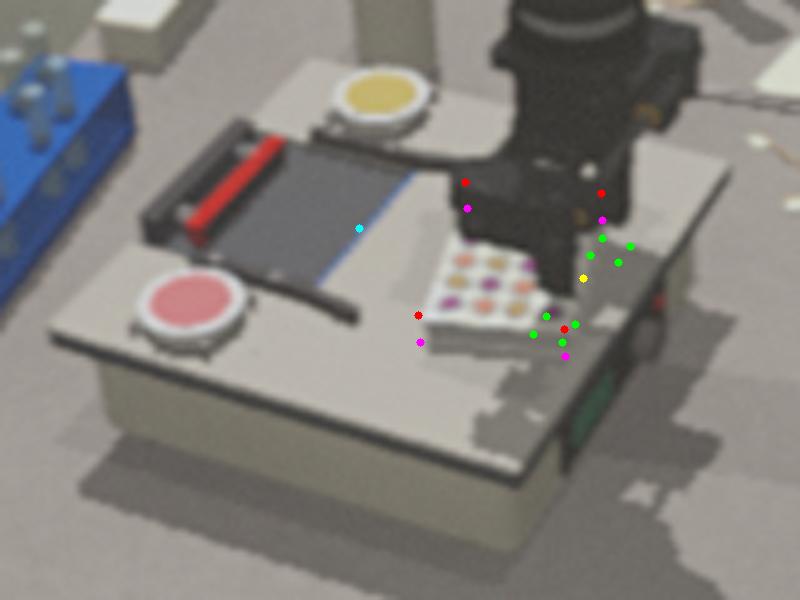

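```bash
python3 - <<'E'
from h import *
p=snapshot('side'); K=np.array(p["mtx"]);T=np.array(p["camera_from_world"]);R=T[:3,:3]
def w(c,r):
    u,v=c/5+150,r/5+150; d=p["depth"][int(round(v)),int(round(u))]; return R.T@(np.linalg.solve(K,[u,v,1])*d-T[:3,3])
for c,r in((555,240),(555,265),(557,280),(562,288),(570,285),(555,300),(540,310),(470,300),(480,220),(520,220),(480,340),(550,345),(600,280),(430,320),(525,320)): print((c,r),w(c,r).round(4))
print(get_state()["tool_pos"],-R.T@T[:3,3])
cv2.imwrite("pics/s4.png",cv2.resize(cv2.cvtColor(p["frame"][185:235,225:305],cv2.COLOR_RGB2BGR),None,fx=10,fy=10,interpolation=cv2.INTER_NEAREST))
E
```

```text
(555, 240) [0.4375 0.0896 0.2127]
(555, 265) [0.4521 0.0481 0.1607]
(557, 280) [0.4519 0.0463 0.1488]
(562, 288) [0.4495 0.0454 0.1429]
(570, 285) [0.4483 0.0346 0.1367]
(555, 300) [0.4603 0.0262 0.1166]
(540, 310) [0.4647 0.0403 0.1198]
(470, 300) [0.5048 0.0436 0.1212]
(480, 220) [0.4812 0.0807 0.2104]
(520, 220) [0.4547 0.093  0.2248]
(480, 340) [0.4955 0.0566 0.1044]
(550, 345) [0.4544 0.0559 0.1092]
(600, 280) [ 0.4459 -0.0142  0.1022]
(430, 320) [0.5219 0.063  0.1187]
(525, 320) [0.4705 0.0496 0.1188]
[0.45117828 0.00103878 0.11428992] [0.15025807 0.94428012 0.92277786]
```

View pics/s4.png

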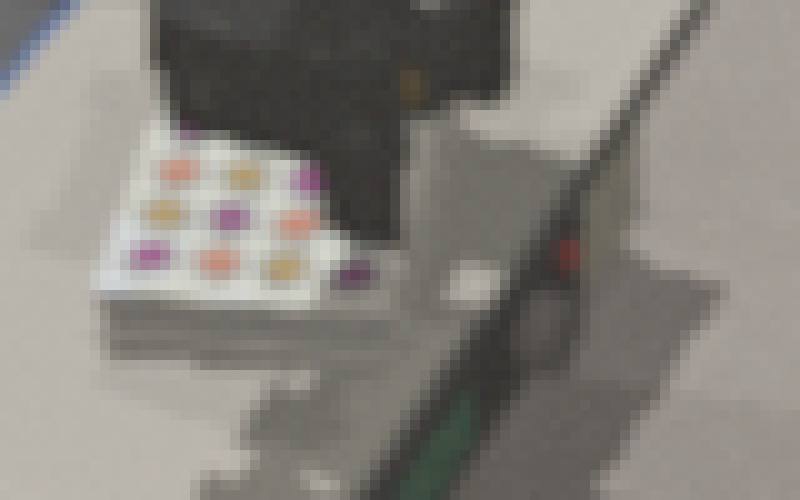

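```bash
python3 - <<'E'
from h import *
p=snapshot('side'); K=np.array(p["mtx"]);T=np.array(p["camera_from_world"]);R=T[:3,:3]
def w(u,v):
    d=p["depth"][v,u]; return (R.T@(np.linalg.solve(K,[u,v,1])*d-T[:3,3])).round(4)
for u in(258,261,263,266):
  for v in range(194,218): print(u,v,w(u,v),p["frame"][v,u])
print(get_state())
E
```

```text
258 194 [0.4423 0.0978 0.2308] [61 60 56]
258 195 [0.443  0.0961 0.2263] [60 56 52]
258 196 [0.4439 0.0937 0.221 ] [60 57 55]
258 197 [0.4469 0.0856 0.211 ] [58 58 53]
258 198 [0.4472 0.0851 0.2073] [61 59 56]
258 199 [0.4455 0.0902 0.2083] [60 58 55]
258 200 [0.4459 0.0895 0.2043] [57 58 55]
258 201 [0.446  0.0896 0.2011] [55 56 51]
258 202 [0.4613 0.046  0.1607] [58 53 52]
258 203 [0.4616 0.0455 0.1568] [59 55 54]
258 204 [0.4624 0.0436 0.1516] [61 58 56]
258 205 [0.4623 0.0443 0.1486] [66 66 61]
258 206 [0.4619 0.0456 0.1462] [64 61 59]
258 207 [0.4624 0.0447 0.1418] [91 89 85]
258 208 [0.4629 0.0437 0.1373] [160 160 153]
258 209 [0.4686 0.0278 0.1197] [202 204 195]
258 210 [0.4668 0.0333 0.1209] [201 203 195]
258 211 [0.4653 0.0381 0.1214] [170 170 166]
258 212 [0.465  0.0393 0.1188] [131 126 126]
258 213 [0.4632 0.0449 0.1201] [126 120 119]
258 214 [0.4629 0.0462 0.1176] [135 132 126]
258 215 [0.4612 0.0514 0.1186] [144 140 132]
258 216 [0.4614 0.0513 0.1148] [124 120 114]
258 217 [0.4613 0.052  0.1118] [114 111 105]
261 194 [0.4345 0.0971 0.2319] [59 58 56]
261 195 [0.4362 0.09
[... 3084 characters left out ...]
122 118 112]
{'clock': 5.15, 'q': array([-0.11012585,  0.66922435,  0.00881856,  2.18001748, -0.01880787,
        0.29281788, -1.7983776 ]), 'qd': array([ 0.00013536,  0.00179323, -0.00193224,  0.00018174, -0.00076121,
       -0.00013401,  0.00126583]), 'joint_torque': array([ 2.13111704e-02, -4.22225296e+01,  1.31165676e+00, -5.83189666e+00,
        4.64554236e-03, -7.97230680e-02, -4.05632954e-05]), 'tool_pos': array([0.45117655, 0.00103601, 0.11430313]), 'eef_rot': array([-6.55018694e-01,  7.55612646e-01,  9.72493753e-05, -1.75604383e-04]), 'contact_force': array([ 0.36406834,  0.29717298, -0.00316292]), 'moment': array([0.00333723, 0.06298802, 0.04401051]), 'opening': 0.6813212289425666}
```

```bash
python3 -m creep '[{"hand":0.06,"slide":[0,0.02,0],"turn":0},{"hand":0.06,"slide":[0,0.02,0],"turn":0},{"hand":0.06,"slide":[0,0.0,0.01],"turn":0},{"hand":0.06,"slide":[0,0,0.01],"turn":0},{"hand":0.06,"slide":[0,0,0],"turn":0}]'; cat >> h.py <<'E'
def fw(p,c,r):
    K=np.array(p["mtx"]);T=np.array(p["camera_from_world"]);R=T[:3,:3]
    d=p["depth"][r,c]; return (R.T@(np.linalg.solve(K,[c,r,1])*d-T[:3,3])).round(4)
def tip(p,off=(0,0,0)):
    "lowest depth points that belong to the fingers: near expected xy"
    K=np.array(p["mtx"]);T=np.array(p["camera_from_world"]);R=T[:3,:3]
    v,u=np.mgrid[150:270,150:330]; d=p["depth"][150:270,150:330]
    P=(np.stack([(u-K[0,2])/K[0,0],(v-K[1,2])/K[1,1],np.ones_like(u)],-1)*d[...,None]-T[:3,3])@R
    t=np.array(get_state()["tool_pos"])
    q=(P[...,:2]-t[:2]); a=q@[.9898,-.1424]; b=q@[.1424,.9898]
    dark=p["frame"][150:270,150:330].max(-1)<85
    m=dark&(abs(a)<.02)&(abs(b-.04)<.02)&(P[...,2]>.05)&(P[...,2]<.22)
    z=np.sort(P[...,2][m]); print("tool z",t[2],"finger pts",m.sum(),"low z",z[:6].round(4),"a",np.percentile(a[m],[3,97]).round(4),"b",np.percentile(b[m],[3,97]).round(4))
E
python3 -c "
from h import *
tip(side('s5'))"
```

```text
clock: 5.78
tool_pos: [0.4124, 0.0067, 0.0933]
eef_rot: [-0.655, 0.756, 0.0, -0.0]
contact_force: [-0.1, 0.6, -0.1]
opening: 0.684
tool z 0.09364321514788274 finger pts 125 low z [0.0847 0.0856 0.0861 0.087  0.0872 0.0874] a [-0.0185  0.0176] b [0.0317 0.057 ]
```

View pics/s5.png

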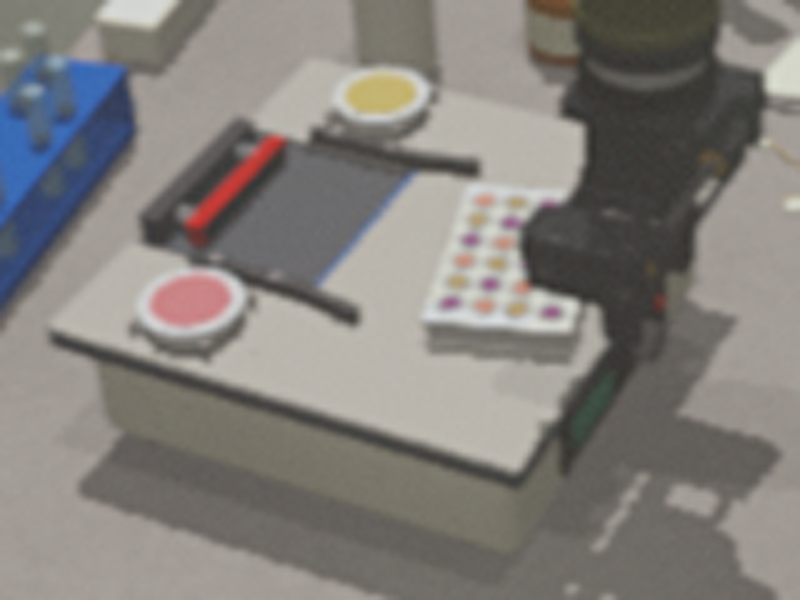

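```bash
python3 - <<'E'
from h import *
p=snapshot('side'); print(get_state()["tool_pos"])
for u in(272,274,276):
  for v in range(206,226): print(u,v,fw(p,u,v),p["frame"][v,u])
cv2.imwrite("pics/s6.png",cv2.resize(cv2.cvtColor(p["frame"][190:240,235:315],cv2.COLOR_RGB2BGR),None,fx=10,fy=10,interpolation=cv2.INTER_NEAREST))
E
```

```text
[0.41240551 0.00662019 0.09393464]
272 206 [0.4054 0.0996 0.2007] [59 57 54]
272 207 [0.4074 0.0932 0.1919] [61 60 56]
272 208 [0.4065 0.0965 0.1913] [62 61 57]
272 209 [0.4069 0.0953 0.187 ] [61 59 56]
272 210 [0.407  0.0954 0.1836] [62 60 58]
272 211 [0.4081 0.0918 0.1772] [59 56 55]
272 212 [0.4197 0.0537 0.1402] [59 58 54]
272 213 [0.4216 0.0478 0.1315] [56 55 52]
272 214 [0.4202 0.0525 0.132 ] [57 55 54]
272 215 [0.4204 0.0521 0.1281] [56 54 53]
272 216 [0.4212 0.0496 0.1221] [57 55 52]
272 217 [0.4213 0.0497 0.1186] [67 65 61]
272 218 [0.4297 0.0222 0.0901] [76 75 72]
272 219 [0.429  0.0246 0.0885] [68 64 63]
272 220 [ 0.4378 -0.004   0.0586] [62 61 59]
272 221 [ 0.4375 -0.003   0.0556] [56 53 52]
272 222 [0.4365 0.0007 0.0551] [54 53 49]
272 223 [ 0.4372 -0.0014  0.0493] [58 59 54]
272 224 [0.4367 0.0005 0.047 ] [58 63 57]
272 225 [ 0.4375 -0.0018  0.0409] [61 66 59]
274 206 [0.4008 0.0975 0.2   ] [60 59 56]
274 207 [0.4021 0.093  0.1928] [66 63 61]
274 208 [0.4025 0.092  0.1886] [67 65 62]
274 209 [0.402  0.0939 0.1869] [64 63 59]
274 210 [0.4023 0.0929 0.1826] [61 58 55]
274
[... 808 characters left out ...]
 59 56]
276 210 [0.3955 0.0979 0.1881] [60 58 57]
276 211 [0.3973 0.0918 0.1795] [62 60 58]
276 212 [0.3966 0.0943 0.1783] [59 57 55]
276 213 [0.4096 0.0497 0.1356] [58 58 53]
276 214 [0.4091 0.0514 0.1335] [60 58 54]
276 215 [0.4092 0.0512 0.1297] [60 57 55]
276 216 [0.4083 0.0546 0.1292] [59 58 55]
276 217 [0.41   0.049  0.1205] [57 54 52]
276 218 [0.4104 0.0479 0.1158] [58 57 54]
276 219 [ 0.4326 -0.0285  0.0431] [66 62 60]
276 220 [ 0.4318 -0.0256  0.0417] [70 66 63]
276 221 [ 0.4317 -0.0253  0.038 ] [62 59 56]
276 222 [ 0.4335 -0.0312  0.0286] [60 60 54]
276 223 [ 0.4321 -0.0261  0.0292] [67 63 63]
276 224 [ 0.4363 -0.0406  0.0118] [76 73 70]
276 225 [ 0.4398 -0.0522 -0.0032] [88 85 80]
```

View pics/s6.png

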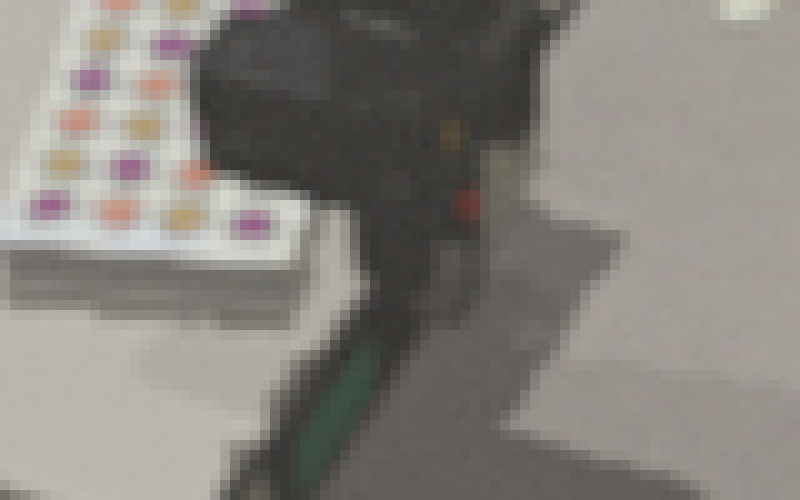

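```bash
python3 -m creep '[{"hand":0.06,"slide":[0,-0.004,0.006],"turn":0},{"hand":0.06,"slide":[0,-0.005,0.0015],"turn":0},{"hand":0.06,"slide":[0,-0.005,0],"turn":0},{"hand":0.06,"slide":[0,-0.005,0],"turn":0},{"hand":0.06,"slide":[0,-0.004,0],"turn":0}]'; python3 -m creep '[{"hand":0.06,"slide":[0,-0.004,0],"turn":0},{"hand":0.06,"slide":[0,-0.004,0],"turn":0},{"hand":0.06,"slide":[0,-0.004,0],"turn":0},{"hand":0.06,"slide":[0,-0.004,0],"turn":0},{"hand":0.06,"slide":[0,-0.004,0],"turn":0}]';
python3 -c "
from h import *
tip(side('s7'))"
```

```text
clock: 6.5
tool_pos: [0.4348, 0.0034, 0.0869]
eef_rot: [-0.655, 0.756, 0.0, -0.0]
contact_force: [-0.9, -0.4, 0.8]
opening: 0.674
clock: 7.12
tool_pos: [0.4547, 0.0006, 0.0868]
eef_rot: [-0.655, 0.756, -0.0, -0.0]
contact_force: [-1.0, 0.0, 0.4]
opening: 0.682
tool z 0.08682999039857396 finger pts 159 low z [0.0509 0.0512 0.0533 0.0533 0.0535 0.0538] a [-0.0192  0.0168] b [0.0289 0.056 ]
```

View pics/s7.png

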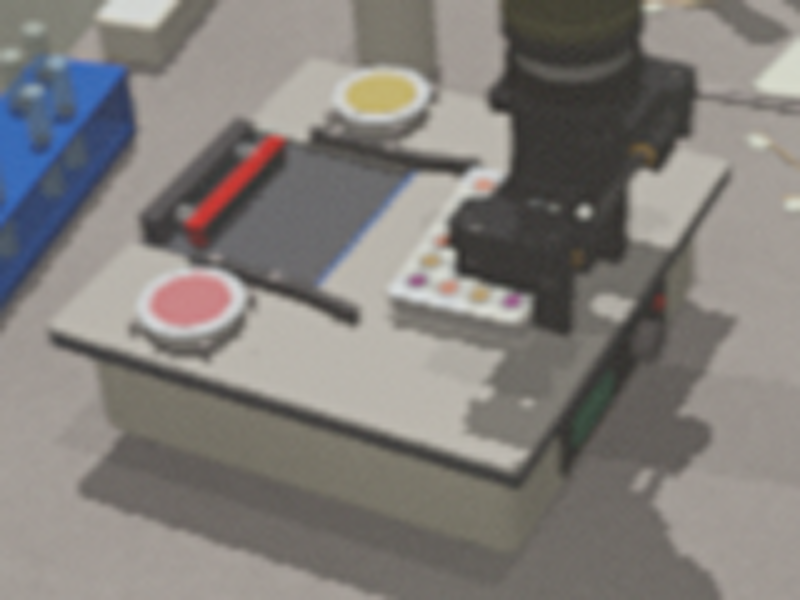

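```bash
python3 -m creep '[{"hand":0.06,"slide":[0,-0.004,0],"turn":0},{"hand":0.06,"slide":[0,-0.004,0],"turn":0},{"hand":0.06,"slide":[0,0,0],"turn":0}]'; cat >> h.py <<'E'
LIP=np.array([.6001,-.0268]);EX=np.array([.9898,-.1424]);EY=np.array([.1424,.9898])
def so(n,z=.12,px=2):
    "side view warped to shaker frame: right=+xs, up=+ys ; xs -.18.. .1, ys -.09.. .09; 2.5 px/mm"
    p=snapshot("side")
    cs=[(-.19,.1),(.11,.1),(.11,-.1),(-.19,-.1)]
    src=np.float32([proj(p,(*(LIP+EX*a+EY*b),z)) for a,b in cs])
    H=cv2.getPerspectiveTransform(src,np.float32([[0,0],[750,0],[750,500],[0,500]]))
    cv2.imwrite(f"pics/{n}.png",cv2.warpPerspective(cv2.cvtColor(p["frame"],cv2.COLOR_RGB2BGR),H,(750,500),flags=cv2.INTER_CUBIC))
E
python3 -c "
from h import *
so('p1')"
```

```text
clock: 7.55
tool_pos: [0.4631, -0.0006, 0.0868]
eef_rot: [-0.655, 0.756, -0.0, 0.0]
contact_force: [0.3, 0.5, -0.7]
opening: 0.681
```

View pics/p1.png

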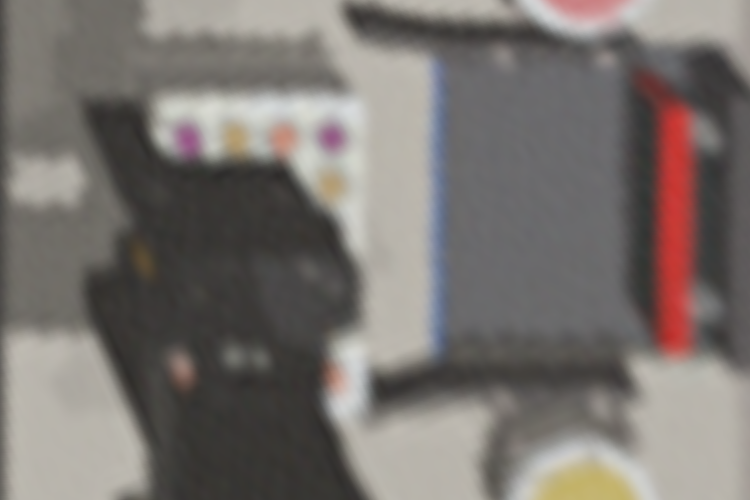

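```bash
python3 -c "
from h import *
so('p2',.1)"
```

```text
(no output)
```

View pics/p2.png

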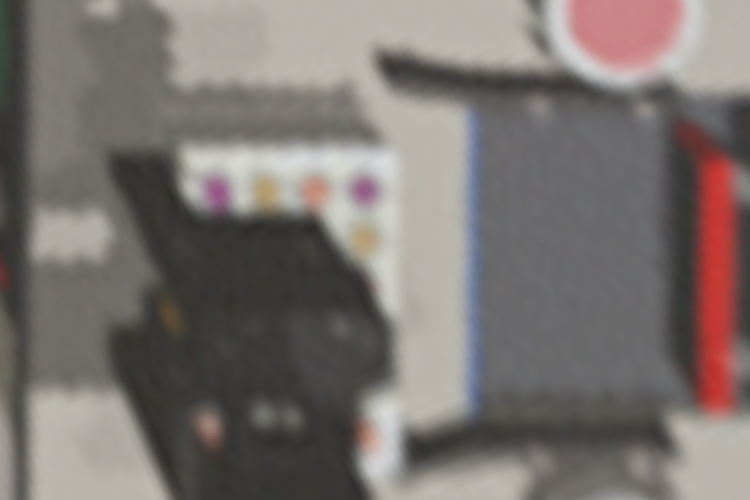

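```bash
python3 -m creep '[{"hand":0.06,"slide":[0,-0.006,0],"turn":0},{"hand":0.06,"slide":[0,-0.006,0],"turn":0},{"hand":0.06,"slide":[0,-0.006,0],"turn":0},{"hand":0.06,"slide":[0,-0.006,0],"turn":0},{"hand":0.06,"slide":[0,-0.006,0],"turn":0}]';
python3 -c "
from h import *
so('p3')"
```

```text
clock: 8.28
tool_pos: [0.4925, -0.0049, 0.0868]
eef_rot: [-0.655, 0.756, -0.0, -0.0]
contact_force: [0.0, -0.3, 0.4]
opening: 0.681
```

View pics/p3.png

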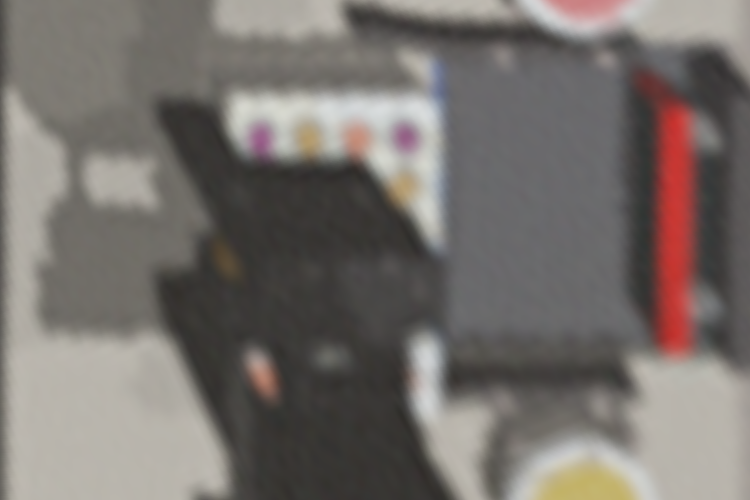

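```bash
python3 -m creep '[{"hand":0.06,"slide":[0,-0.006,0],"turn":0},{"hand":0.06,"slide":[0,-0.006,0],"turn":0},{"hand":0.06,"slide":[0,-0.006,0],"turn":0},{"hand":0.06,"slide":[0,-0.006,0],"turn":0},{"hand":0.06,"slide":[0,-0.006,0],"turn":0}]';python3 -m creep '[{"hand":0.06,"slide":[0,-0.005,0],"turn":0},{"hand":0.06,"slide":[0,-0.005,0],"turn":0},{"hand":0.06,"slide":[0,-0.005,0],"turn":0},{"hand":0.06,"slide":[0,-0.005,0],"turn":0},{"hand":0.06,"slide":[0,0,0],"turn":0}]';
python3 -c "
from h import *
so('p4')"
```

```text
clock: 8.95
tool_pos: [0.5221, -0.0091, 0.0868]
eef_rot: [-0.655, 0.756, -0.0, -0.0]
contact_force: [-0.4, 0.4, -0.1]
opening: 0.68
clock: 9.57
tool_pos: [0.5424, -0.012, 0.0869]
eef_rot: [-0.655, 0.756, -0.0, 0.0]
contact_force: [0.1, 0.1, -0.0]
opening: 0.679
```

View pics/p4.png

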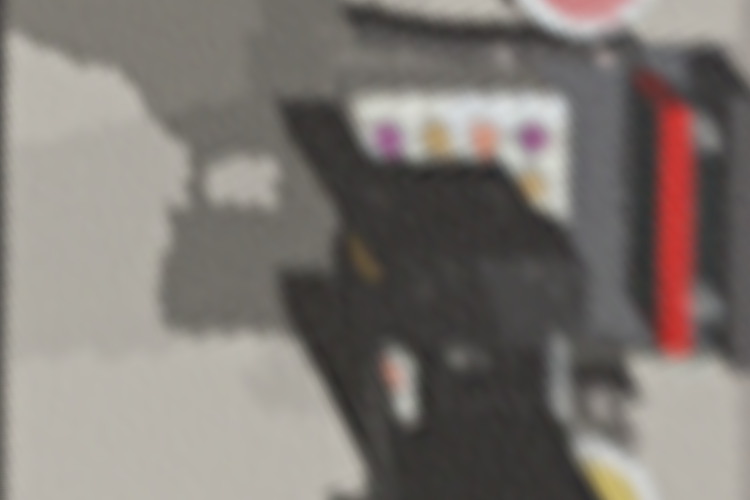

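```bash
python3 -m creep '[{"hand":0.06,"slide":[0,0.005,0],"turn":0},{"hand":0.06,"slide":[0,0,0.002],"turn":0},{"hand":0.06,"slide":[0,0,0.001],"turn":0},{"hand":0.06,"slide":[0,0,0],"turn":0}]';python3 -m creep '[{"hand":0.06,"slide":[0,0,0.001],"turn":0},{"hand":0.06,"slide":[0,0,0],"turn":0}]';python3 -m creep '[{"hand":0.06,"slide":[0,0,0.001],"turn":0},{"hand":0.06,"slide":[0,0,0],"turn":0}]'
```

```text
clock: 10.12
tool_pos: [0.5366, -0.0112, 0.0837]
eef_rot: [-0.655, 0.756, -0.0, -0.0]
contact_force: [0.7, 0.3, 0.1]
opening: 0.677
clock: 10.38
tool_pos: [0.5366, -0.0112, 0.0827]
eef_rot: [-0.655, 0.756, -0.0, -0.0]
contact_force: [0.0, 0.5, -1.0]
opening: 0.681
clock: 10.62
tool_pos: [0.5367, -0.0112, 0.0821]
eef_rot: [-0.655, 0.756, -0.0, 0.0]
contact_force: [-1.1, 0.4, 3.8]
opening: 0.682
```

```bash
python3 -m creep '[{"hand":0.06,"slide":[0,0,-0.0055],"turn":0},{"hand":0.06,"slide":[0,-0.005,0],"turn":0},{"hand":0.06,"slide":[0,-0.005,0],"turn":0},{"hand":0.06,"slide":[0,-0.005,0],"turn":0},{"hand":0.06,"slide":[0,-0.005,0],"turn":0}]';python3 -m creep '[{"hand":0.06,"slide":[0,-0.005,0],"turn":0},{"hand":0.06,"slide":[0,-0.005,0],"turn":0},{"hand":0.06,"slide":[0,-0.005,0],"turn":0},{"hand":0.06,"slide":[0,-0.005,0],"turn":0},{"hand":0.06,"slide":[0,-0.003,0],"turn":0}]'; python3 -m creep '[{"hand":0.06,"slide":[0,-0.002,0],"turn":0},{"hand":0.06,"slide":[0,0,0],"turn":0}]';
python3 -c "
from h import *
so('p5'); side('s8')"
```

```text
clock: 11.25
tool_pos: [0.5565, -0.0141, 0.0872]
eef_rot: [-0.655, 0.756, 0.0, -0.0]
contact_force: [-1.6, -0.3, 0.9]
opening: 0.686
clock: 11.88
tool_pos: [0.5796, -0.0174, 0.0873]
eef_rot: [-0.655, 0.756, -0.0, 0.0]
contact_force: [-0.9, 0.6, -0.3]
opening: 0.68
clock: 12.12
tool_pos: [0.5814, -0.0176, 0.0873]
eef_rot: [-0.655, 0.756, -0.0, 0.0]
contact_force: [0.1, -0.0, -0.1]
opening: 0.682
```

View pics/p5.png

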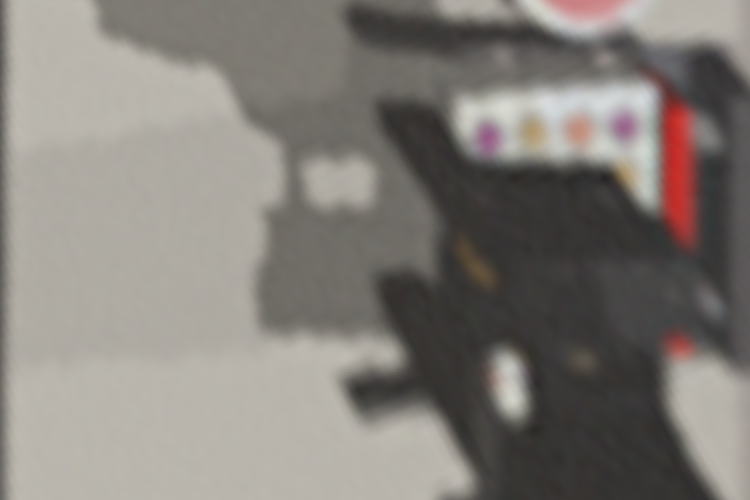

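View pics/s8.png

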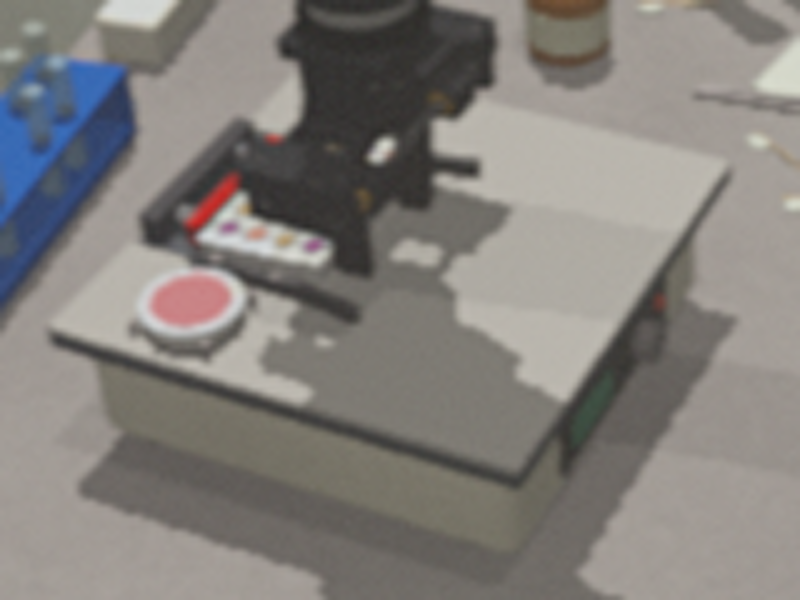

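```bash
python3 -m creep '[{"hand":0.06,"slide":[0,-0.002,0],"turn":0},{"hand":0.06,"slide":[0,-0.002,0],"turn":0},{"hand":0.06,"slide":[0,0,0],"turn":0}]';for i in 1; do python3 -m creep '[{"hand":0.06,"slide":[0,-0.001,0],"turn":0},{"hand":0.06,"slide":[0,-0.001,0],"turn":0},{"hand":0.06,"slide":[0,0,0],"turn":0}]'; done; python3 -m creep '[{"hand":0.06,"slide":[0,-0.001,0],"turn":0},{"hand":0.06,"slide":[0,0,0],"turn":0}]';
```

```text
clock: 12.6
tool_pos: [0.5854, -0.0181, 0.0873]
eef_rot: [-0.655, 0.756, -0.0, 0.0]
contact_force: [-0.3, -0.4, 0.1]
opening: 0.682
clock: 12.98
tool_pos: [0.5872, -0.0184, 0.0873]
eef_rot: [-0.655, 0.756, -0.0, 0.0]
contact_force: [0.5, 0.1, -0.8]
opening: 0.686
clock: 13.22
tool_pos: [0.5873, -0.0184, 0.0872]
eef_rot: [-0.655, 0.756, 0.001, -0.001]
contact_force: [-3.1, 1.0, 0.4]
opening: 0.68
```

```bash
python3 -m creep '[{"hand":0.06,"slide":[0,-0.001,0],"turn":0},{"hand":0.06,"slide":[0,0,0],"turn":0}]'; python3 -m creep '[{"hand":0.06,"slide":[0,-0.001,0],"turn":0},{"hand":0.06,"slide":[0,0,0],"turn":0}]'; python3 -m creep '[{"hand":0.06,"slide":[0,-0.001,0],"turn":0},{"hand":0.06,"slide":[0,0,0],"turn":0}]'
```

```text
clock: 13.48
tool_pos: [0.5874, -0.0185, 0.0872]
eef_rot: [-0.655, 0.756, 0.001, -0.001]
contact_force: [-4.1, 0.2, 1.9]
opening: 0.679
clock: 13.72
tool_pos: [0.5874, -0.0185, 0.0871]
eef_rot: [-0.655, 0.756, 0.002, -0.002]
contact_force: [-7.2, 2.2, 4.9]
opening: 0.682
clock: 13.98
tool_pos: [0.5879, -0.0186, 0.0871]
eef_rot: [-0.655, 0.756, 0.002, -0.002]
contact_force: [-8.1, 1.0, 5.1]
opening: 0.679
```

```bash
python3 -m creep '[{"hand":0.06,"slide":[0,-0.001,0],"turn":0},{"hand":0.06,"slide":[0,0,0],"turn":0}]'; python3 -m creep '[{"hand":0.06,"slide":[0,-0.001,0],"turn":0},{"hand":0.06,"slide":[0,0,0],"turn":0}]'; 
python3 -c "
from h import *
so('p6'); side('s9')"
```

```text
clock: 14.22
tool_pos: [0.5885, -0.0186, 0.0871]
eef_rot: [-0.655, 0.756, 0.002, -0.002]
contact_force: [-8.7, 1.7, 5.3]
opening: 0.681
clock: 14.48
tool_pos: [0.5891, -0.0187, 0.087]
eef_rot: [-0.655, 0.756, 0.003, -0.003]
contact_force: [-9.4, 1.3, 7.0]
opening: 0.682
```

View pics/p6.png

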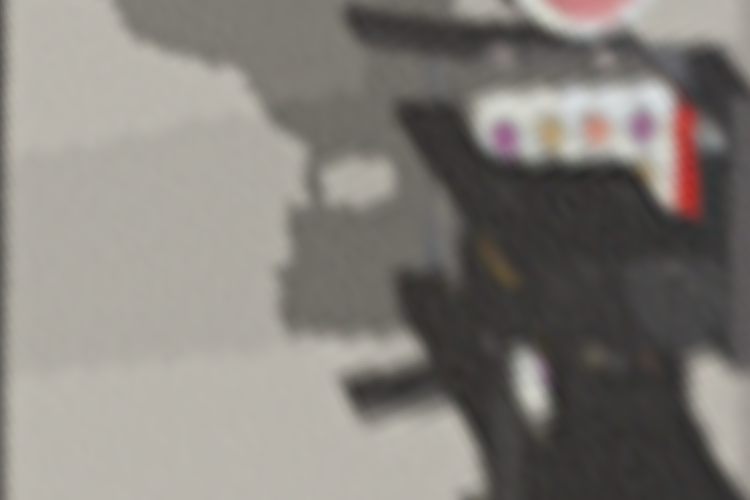

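View pics/s9.png

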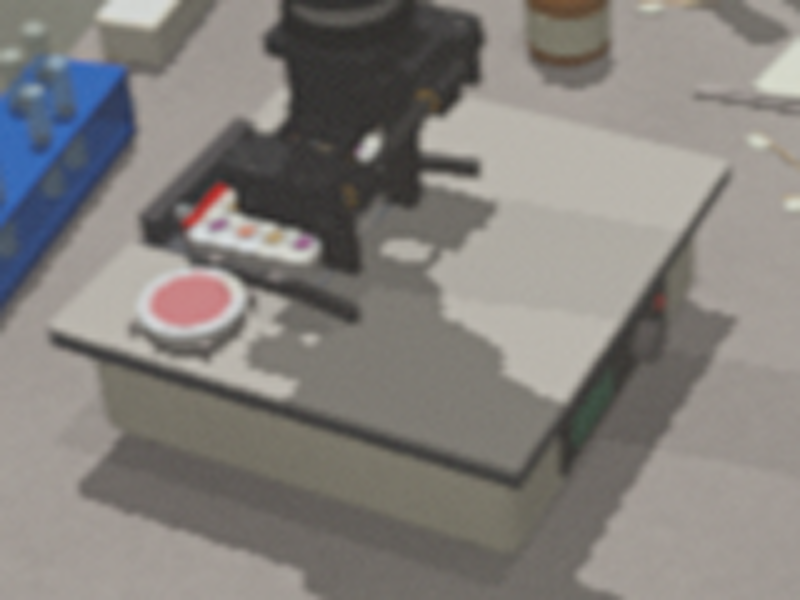

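```bash
for i in 1; do python3 -m creep '[{"hand":0.06,"slide":[0,-0.001,0],"turn":0},{"hand":0.06,"slide":[0,-0.001,0],"turn":0},{"hand":0.06,"slide":[0,0,0],"turn":0}]'; python3 -m creep '[{"hand":0.06,"slide":[0,-0.001,0],"turn":0},{"hand":0.06,"slide":[0,0,0],"turn":0}]';python3 -m creep '[{"hand":0.06,"slide":[0,-0.001,0],"turn":0},{"hand":0.06,"slide":[0,0,0],"turn":0}]'; done
```

```text
clock: 14.95
tool_pos: [0.5903, -0.0189, 0.087]
eef_rot: [-0.655, 0.756, 0.003, -0.003]
contact_force: [-10.3, 1.5, 7.4]
opening: 0.684
clock: 15.2
tool_pos: [0.5908, -0.019, 0.0869]
eef_rot: [-0.655, 0.756, 0.004, -0.004]
contact_force: [-10.9, 2.8, 8.0]
opening: 0.681
clock: 15.45
tool_pos: [0.5917, -0.0191, 0.0861]
eef_rot: [-0.655, 0.756, 0.004, -0.004]
contact_force: [-8.9, 1.3, -0.9]
opening: 0.681
```

```bash
python3 -m creep '[{"hand":0.06,"slide":[0,0,0.001],"turn":0},{"hand":0.06,"slide":[0,0,0.001],"turn":0},{"hand":0.06,"slide":[0,0,0.001],"turn":0},{"hand":0.06,"slide":[0,0,0],"turn":0}]'; python3 -m creep '[{"hand":0.06,"slide":[0,0,0.001],"turn":0},{"hand":0.06,"slide":[0,0,0],"turn":0}]';python3 -c "
from h import *
so('p7',.115); side('s10')"
```

```text
clock: 15.95
tool_pos: [0.5912, -0.0191, 0.0825]
eef_rot: [-0.655, 0.756, 0.004, -0.004]
contact_force: [-10.1, 2.1, 0.0]
opening: 0.682
clock: 16.2
tool_pos: [0.5913, -0.019, 0.0822]
eef_rot: [-0.655, 0.756, 0.004, -0.004]
contact_force: [-10.6, 1.6, 3.4]
opening: 0.68
```

View pics/s10.png

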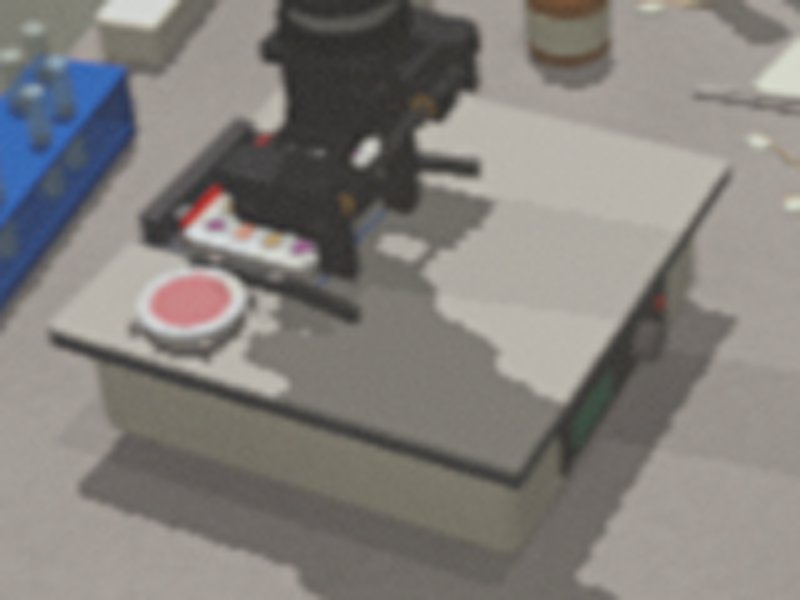

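```bash
python3 -m creep '[{"hand":0.06,"slide":[0,0.002,0],"turn":0},{"hand":0.06,"slide":[0,0.003,0],"turn":0},{"hand":0.06,"slide":[0,0.005,0],"turn":0},{"hand":0.06,"slide":[0,0.02,-0.002],"turn":0},{"hand":0.06,"slide":[0,0.04,-0.005],"turn":0}]'; python3 -m creep '[{"hand":0.06,"slide":[0,0.05,-0.05],"turn":0},{"hand":0.06,"slide":[0,0.05,-0.05],"turn":0},{"hand":0.06,"slide":[0,0,0],"turn":0}]';python3 -c "
from h import *
so('p8',.115); side('s11')
p=snapshot('side')
P=[];
for v in range(180,205):
  for u in range(180,222):
    w=fw(p,u,v); q=w[:2]-LIP; a,b=q@EX,q@EY
    if .005<a<.08 and abs(b)<.06 and w[2]>.105: P.append((a,b,w[2]))
P=np.array(P); A=np.c_[P[:,:2],np.ones(len(P))]; m=np.ones(len(P),bool)
for i in range(6):
  c=np.linalg.lstsq(A[m],P[m,2],rcond=None)[0]; r=P[:,2]-A@c; m=abs(r)<.003
print(len(P),m.sum(),'slope x,y',c[:2],'z at centre',c@[.04275,0,1])
print(get_state()['tool_pos'])"
```

```text
clock: 16.92
tool_pos: [0.5303, -0.0101, 0.0908]
eef_rot: [-0.655, 0.756, -0.002, 0.002]
contact_force: [-0.0, -0.3, -0.6]
opening: 0.679
clock: 17.3
tool_pos: [0.4399, 0.0028, 0.1816]
eef_rot: [-0.655, 0.755, -0.002, 0.002]
contact_force: [0.6, 0.1, -0.5]
opening: 0.68
519 474 slope x,y [-0.00131274  0.00210991] z at centre 0.11496834455958228
[0.44237799 0.00266155 0.17875011]
```

View pics/p8.png

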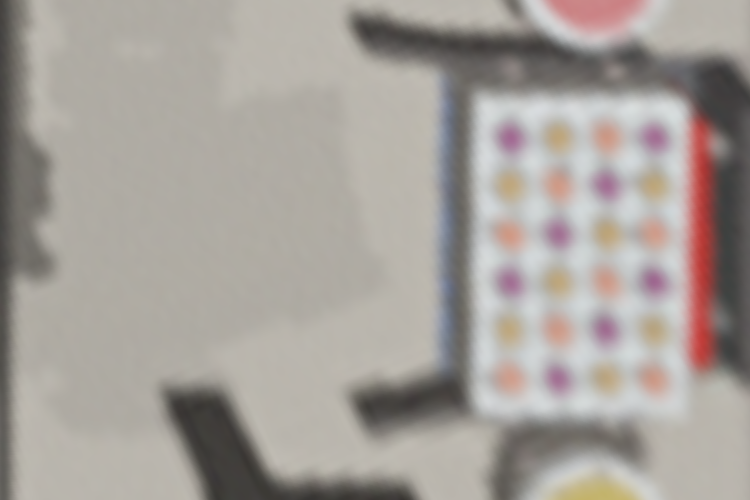

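View pics/s11.png

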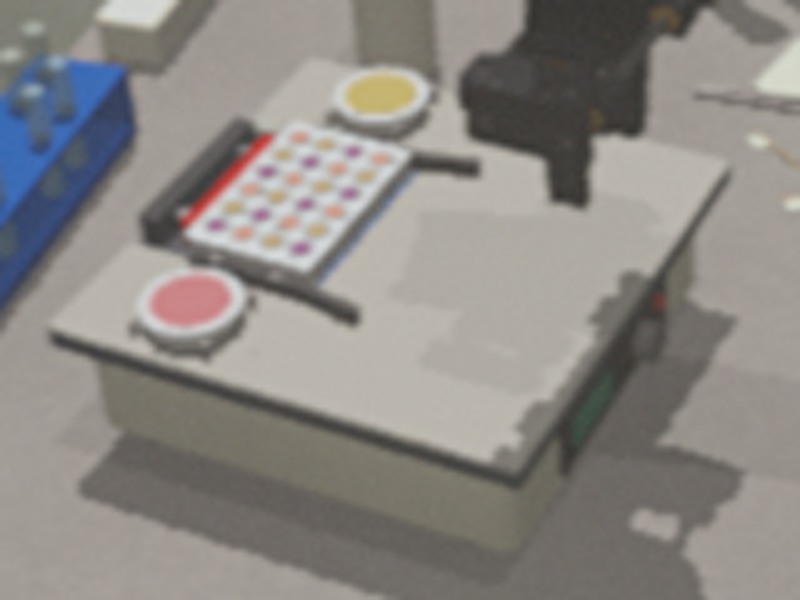

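```bash
python3 -m creep '[{"hand":0.06,"slide":[0,0,0],"turn":0},{"hand":0.06,"slide":[0,0,0],"turn":0}]'; python3 -c "
from plant import *
print(finish_job())"
```

```text
clock: 17.7
tool_pos: [0.4407, 0.0025, 0.1779]
eef_rot: [-0.655, 0.756, 0.0, -0.0]
contact_force: [-1.0, 0.3, -0.2]
opening: 0.678
the job is handed in; nothing more can be done
None
```

The plate is clamped in the recess and the job was handed in at about 17.7 s; no verdict was reported.

**How it went:** I pushed the plate's near edge with two spread fingers held square to the shaker, so it swung straight and ran between the lead-ins. It pressed the jaw back about 4.5 mm, judged from the arm's position. The pushing force peaked at about 11 N. When the near edge came off the lip, I lowered the fingers to take it down, then drew back clear of the plate.

**Last checks (side camera):**

| Check | Measured | Wanted |
|---|---|---|
| Height of plate top at its centre | 0.1150 m | 0.115 m when seated |
| Tilt | about 0.002 rad | below 0.02 rad |
| Offset along x | about 0.1 mm | within 2 mm |
| Offset along y | about 1 mm | within 4 mm |
| Squareness | no visible skew | within 0.05 rad |

- In the last pictures the jaw is against the plate and the dishes look unmoved. I could not read the jaw joint directly, and I did not measure the dishes or the other bench objects afterwards.

**What disagreed:** The fingertips stood about 25 mm higher than the reported tool height implied. My first pass therefore went over the plate without touching it. I found the offset from the depth picture, confirmed it with a light touch on the deck (about 4 N), and corrected for it.

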